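Swap a steering knuckle's dummy pin for the kingpin and hold it through both bushings

ROBOT

A 7-joint arm with a two-finger parallel gripper is mounted at the origin on the work surface. World frame = base frame: x ahead of the robot, y to its left, z up, the work surface at z = 0. Lengths are in m, angles in rad, forces in N, time in s.
With the tool pointing down it reaches from about 0.4 to 0.85 m from the base axis. Payload 4.4 kg.
Tool frame: the origin (TCP) lies on the centre line of the jaws, within the pads' length; the fingertips stand 22 mm ahead of it and the grasp point (between the pads) lies 3 mm ahead of it; y points along the fingers, z is the direction in which the jaws open and shut, and the axes are right-handed (so a half turn about y gives the same grasp; the last joint's range is limited). The gripper opens to 94 mm and grips with 3 to 60 N. Pads are 16 mm wide; open, the fingers measure 119 mm over their backs; the gripper's body (75 mm by 177 mm) begins 78 mm behind the grasp point.
Start: joints at [1.282, 0.628, 0.038, 1.517, -0.027, 0.996, -0.02], TCP at [0.144, -0.634, 0.227] pointing down, gripper open.
Joint ranges: [-3.06, 3.06], [-0.37, 2.12], [-1.25, 1.32], [0.18, 2.47], [-1.1, 4.24], [0.23, 1.98], [-2.94, 2.94]. Speed limits (rad/s): [2.57, 2.57, 3.14, 3.14, 3.14, 3.14, 3.14].

INTERFACE

Orientations are given as a unit quaternion [w, x, y, z].
In Python, from plant import manip gives the robot as it stands. The module is installed in compiled form; this text tells all that it offers.
- The arm moves only by the tool drive_tool, never from a script. Its argument "steps" is a list of rows, each a list of 7 numbers: the finger opening in m, from 0 to 0.094, then the shift along the world's x, y, z in m, then the turn, a rotation vector about the world's x, y, z in rad. In form: [[hand, dx, dy, dz, rx, ry, rz], ...]. A call has 1 to 12 rows; each row is the pose to reach, as a shift and turn from the pose commanded when the call began; what a row does not reach only later rows make up. A row lasts 1/10 s, in which the tool goes at most 50 mm and 8.59 degrees, less where a joint would pass 70% of its speed; a pose out of reach is approached as far as the arm can. A call with a gripper value outside its range is refused whole. The fingers move at their own pace and stop on an object; the grip force is fixed at half the most. Time passes only in rows, so rows that repeat a pose let the fingers close. It gives the time, the measured TCP pose, the force and the opening at its end, in the units of the state.
- manip.observe(): the state, without advancing time (a new reading comes with each control period).
- manip.snapshot(name): name is "side" or "top"; returns a dict with "color" (384x512x3 uint8, red, green, blue), "z_map" (384x512 float32, m along the optical axis (not along the pixel's ray), 0 where there is no reading), "K" (3x3 intrinsics, pixels), "k1" (the pictures are not rectified: a ray, as slopes to the right and down, at radius r is drawn at 1 + k1 r^2 times it, then the intrinsics apply), "R" (3x3) and "t" (3): a world point X has camera coordinates R X + t. Camera axes: x right, y down, z forward; pixel columns grow to the right and rows downward; lengths in m; the calibration is good to about 2 mm. A picture is of the moment at which its call begins.
- manip.finish_job(): hands the job in, once; it reports no verdict.
The state is a dict: "t": time; "joints": joint angles; "dq": joint speeds; "tau": joint torques, N m; "tcp_pos": TCP position; "tcp_rot": TCP orientation; "wrist_force": force on the tool from outside, world axes, zero at the start; "moment": the same for the moment, N m; "width": finger opening in m.
Only numpy, scipy, OpenCV 4.12 (cv2) and the standard library are available. Lean on these libraries where they do the work, as an engineer would, in place of code of your own. Each camera call takes 0.05 s, during which the arm holds its last target. There are 200 camera calls.

TASK

Pull the red dummy pin up out of the steering knuckle and stand it, head up, in the yellow holder cup. Then take the long steel kingpin from the wooden rack and thread it from above through the knuckle's upper bushing and on through the lower one, until its foot sticks out clearly below the lower bushing but hangs clear of the base plate. Finish while still holding the kingpin there in the gripper (let go, it would fall through), and leave the short brass pin standing where it is in the rack.

Things in the scene. Friction and masses are not known exactly. Their poses are not given: they have to be found in the camera images.
- knuckle: C-shaped steel steering knuckle, fixed upright on a blue base plate (170 x 110 mm, top 12 mm above the bench). Two brass bushings share one vertical axis: lower 60 to 80 mm, upper 120 to 140 mm above the bench, open between and below. Column 54 to 78 mm from the axis on the -x side, stub axle to 122 mm; highest point 140 mm. Origin: bore axis at bench level; z up
- upper_bushing (a point): centre of the upper bushing's mouth, 140 mm above the bench. Each bushing: 20 mm tall through bore 19 mm in diameter, mouth flared to about 24 mm over its top 8 mm, 36 mm outside
- lower_bushing (a point): centre of the lower bushing's mouth, 80 mm above the bench; its underside is at 60 mm, 48 mm above the base plate
- dummy_pin: loose red plastic pin, about 70 g, 150 mm long: shank 14 mm in diameter and 110 mm long with chamfered foot, then a cylindrical head 30 mm in diameter and 40 mm tall. It starts in both bushings, its head resting on the upper one (head 140 to 180 mm above the bench). Origin: centre of its foot; z along it to the head
- dummy_foot (a point): centre of the dummy pin's foot
- dummy_head (a point): on the dummy pin's axis, in the middle of its head (20 mm below its top, 130 mm above its foot)
- holder_cup: yellow round cup fixed to the bench, outside 52 mm, inside 40 mm in diameter, 85 mm tall, inner floor 5 mm above the bench, on a 90 mm foot disc. It may stand on the robot's left or right, the rack on the other side. Origin: centre of its underside; z up
- cup_mouth (a point): centre of the cup's mouth, 85 mm above the bench
- pin_rack: wooden rack fixed to the bench, 70 x 140 x 50 mm, with two blind holes 18 mm wide and 40 mm deep, 35 mm either side of its centre along its y axis; one holds the kingpin, the other the brass pin, either way round. Origin: centre of its underside; z up
- kingpin: loose bright steel headless rod, 16 mm in diameter, 160 mm long, about 250 g, chamfered foot (10 mm across, over 6 mm). It stands in the rack, its top 170 mm above the bench. Held by its top 40 mm it hangs through both bushings with the gripper clear above the knuckle. Origin: centre of its foot; z along it to the top
- kingpin_foot (a point): centre of the kingpin's foot
- kingpin_top (a point): centre of the kingpin's top end
- brass_pin: loose brass pin, 16 mm in diameter, 90 mm long, too short for the knuckle; it stands in the other hole of the rack, its top 100 mm above the bench, and stays there. Origin: centre of its foot
There are look-alikes about, which are no part of the job. There is more than one size of the dummy_pin; the job needs the largest.

How it is judged:
On the way, in this order (a step that is already met when the one before it is completed fails the run):
1. the dummy pin stands head up in the holder cup, released (horizontal distance between dummy_foot and holder_cup below 0.018 m and z of dummy_foot in the frame of holder_cup below 0.02 m and z of dummy_head in the frame of holder_cup above 0.1 m and angle between dummy_pin's own z axis and vertical below 0.42 rad and contact force between the fingers and dummy_pin below 0.1 N and linear speed of dummy_pin below 0.05 m/s), for 0.2 s.
2. the kingpin's foot has come down through the upper bushing and is still above the lower one (horizontal distance between kingpin_foot and knuckle below 0.012 m and z of kingpin_foot in the frame of knuckle between 0.07 and 0.125 m and angle between kingpin's own z axis and vertical below 0.15 rad), for 0.02 s.
At the end, for the whole second after the job is handed in: Kingpin held still, upright (0.08 rad) and gripped (over 2 N) through both bushings: foot within 6 mm, top within 10 mm of the bore axis, foot 15 to 56 mm above the bench. Dummy pin at rest in the cup, head up, released: foot within 18 mm of its axis and under 20 mm up, lean under 0.42 rad (all of step 1 and z of kingpin_foot in the frame of knuckle between 0.015 and 0.056 m and horizontal distance between kingpin_foot and knuckle below 0.006 m and horizontal distance between kingpin_top and knuckle below 0.01 m and angle between kingpin's own z axis and vertical below 0.08 rad and contact force between the fingers and kingpin above 2 N and linear speed of kingpin below 0.03 m/s); the arm keeps its last pose, push and grip.
It fails at once if the brass pin is moved by more than 25 mm (distance of brass_pin from where it was at the start of the episode above 0.025 m).
It also fails if it takes over 64 s, if anything falls off the work surface, if the arm or the gripper's body presses on something with over 40 N, if the wrist force passes 120 N, or if a joint passes its speed limit or range.

## Working session

There is one attempt and no reset: what is moved stays moved. The work goes in short steps, Python scripts to look and compute and a tool call to move; the robot and the scene stay as the last step left them, time stands still between calls to the robot, and variables do not carry over. Pictures are saved under pics/ and viewed, about 8 in all and at most 12, crops included, and the job is handed in when it is done.

Besides the shell and the picture viewer there is one more tool, called after "Request:" in YAML: its name, and indented under it one key for each argument. drive_tool: Moves the arm, as the interface text tells. Its arguments: {"type":"object","properties":{"steps":{"type":"array"}},"required":["steps"]}

```bash
mkdir -p pics; cat > h.py <<'E'
import numpy as np, cv2, pickle
from plant import manip
def snap(n,tag):
    s=manip.snapshot(n); pickle.dump(s,open(f'{n}_{tag}.pkl','wb')); return s
def load(n,tag): return pickle.load(open(f'{n}_{tag}.pkl','rb'))
def ray(s,u,v):
    d=np.array([[[float(u),float(v)]]]); 
    x=cv2.undistortPoints(d,s['K'],np.array([s['k1'],0,0,0.]))[0,0]
    R=s['R'];o=-R.T@s['t']; return o,R.T@np.array([x[0],x[1],1.])
def onplane(s,u,v,z):
    o,d=ray(s,u,v); return o+d*(z-o[2])/d[2]
def depthpt(s,u,v):
    o,d=ray(s,u,v); return o+d*s['z_map'][int(round(v)),int(round(u))]
def cloud(s):
    h,w=s['z_map'].shape; U,V=np.meshgrid(np.arange(w),np.arange(h))
    p=np.stack([U,V],-1).reshape(-1,1,2).astype(float)
    x=cv2.undistortPoints(p,s['K'],np.array([s['k1'],0,0,0.]))[:,0]
    z=s['z_map'].reshape(-1,1); c=np.hstack([x,np.ones((len(x),1))])*z
    P=(c-s['t'])@s['R']; P[z[:,0]==0]=np.nan; return P.reshape(h,w,3)
def proj(s,X):
    c=s['R']@np.array(X)+s['t']; x=c[:2]/c[2]; x=x*(1+s['k1']*(x@x)); return s['K'][:2,:2]@x+s['K'][:2,2]
def save(img,name,sc=1): cv2.imwrite('pics/'+name,cv2.resize(img[...,::-1],None,fx=sc,fy=sc,interpolation=cv2.INTER_CUBIC))
E
python3 - <<'E'
from h import *
o=manip.observe(); print({k:np.round(v,3) for k,v in o.items()})
for n in('side','top'):
    s=snap(n,'a'); save(s['color'],n+'_a.png',1.5); print(n,s['K'],s['k1'],-s['R'].T@s['t'],s['R'])
E
```

```text
{'t': np.float64(0.0), 'joints': array([ 1.282,  0.629,  0.038,  1.518, -0.027,  0.996, -0.02 ]), 'dq': array([ 0.002, -0.   ,  0.001,  0.001, -0.001,  0.   ,  0.   ]), 'tau': array([ 0.0000e+00, -5.4973e+01,  1.1430e+00, -1.8664e+01, -5.2000e-02,
        2.4000e-02,  0.0000e+00]), 'tcp_pos': array([ 0.144, -0.633,  0.227]), 'tcp_rot': array([ 0.079, -0.079,  0.703, -0.702]), 'wrist_force': array([ 0.756, -0.765,  0.29 ]), 'moment': array([0.01 , 0.034, 0.059]), 'width': np.float64(0.094)}
side [[466.68592388   0.         258.44070085]
 [  0.         466.68592388 199.71286189]
 [  0.           0.           1.        ]] -0.16318512819953213 [-0.01127339  0.63041723  0.79040721] [[-0.72172726 -0.69195491  0.01755466]
 [-0.43500321  0.4337007  -0.78909817]
 [ 0.53840688 -0.57714999 -0.61401622]]
top [[356.97647864   0.         251.78633064]
 [  0.         356.97647864 187.96290296]
 [  0.           0.           1.        ]] -0.09375743298122165 [ 0.46637063 -0.01759833  1.0861358 ] [[ 2.27247193e-02 -9.99741366e-01 -8.88119876e-04]
 [-9.97202697e-01 -2.26037234e-02 -7.12450205e-02]
 [ 7.12065193e-02  2.50465863e-03 -9.97458449e-01]]
```

View pics/side_a.png

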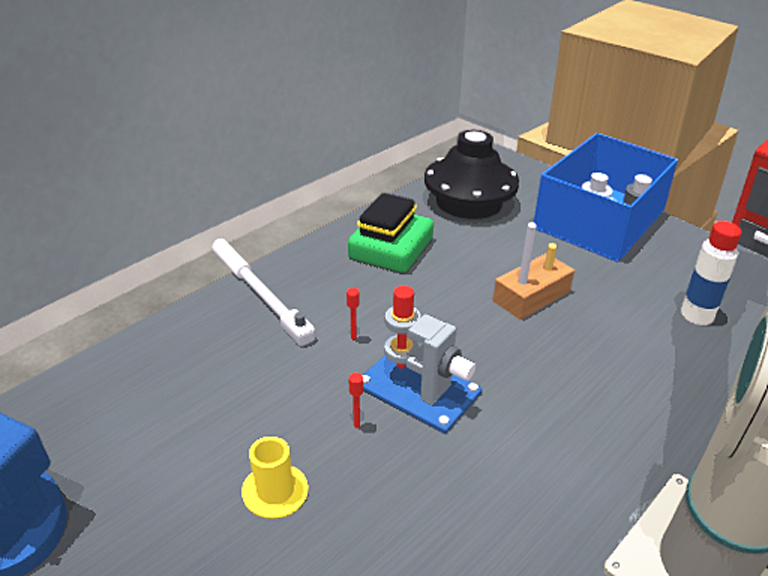

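View pics/top_a.png

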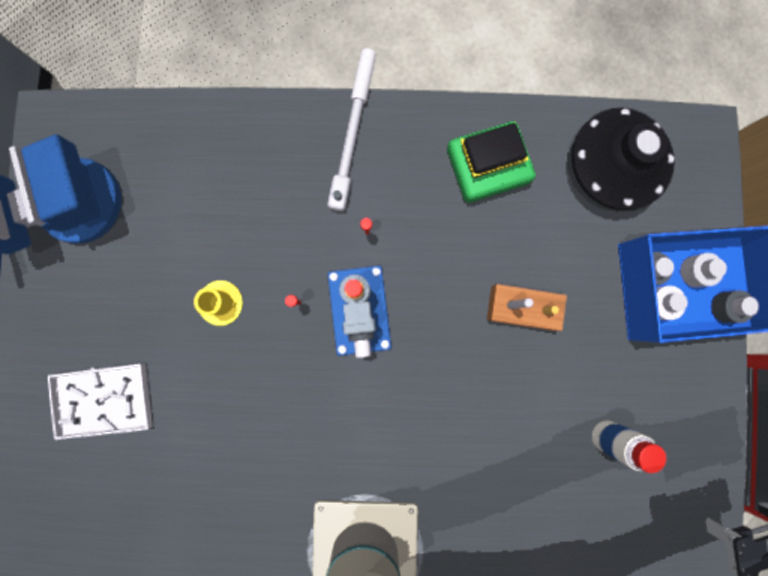

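Side picture (display px, 1.5x): the big red pin stands in the knuckle at (403,300), with small red look-alikes at (353,300) and (356,385). The cup is at (270,470), the rack at (535,285), the steel rod at (529,250) and the brass pin at (551,256). In the top picture, the dummy head is at (353,289), the small pins at (366,224) and (291,300), the cup at (208,302), the rod top at (528,302) and the brass top at (555,310). The dummy pin meant is the one in the knuckle, because it's the largest. Next I'll measure, then confirm it in a crop.

```bash
cat > m.py <<'E'
from h import *
def tri(a,b):
    (o1,d1),(o2,d2)=a,b; d1=d1/np.linalg.norm(d1); d2=d2/np.linalg.norm(d2)
    A=np.stack([d1,-d2],1); k=np.linalg.lstsq(A,o2-o1,rcond=None)[0]
    p,q=o1+k[0]*d1,o2+k[1]*d2; return (p+q)/2,np.linalg.norm(p-q)
def blobs(mask,amin=15):
    n,l,st,c=cv2.connectedComponentsWithStats(mask.astype(np.uint8)); return [(i,st[i],c[i],l==i) for i in range(1,n) if st[i][4]>=amin]
E
python3 - <<'E'
from m import *
np.set_printoptions(precision=4,suppress=True)
for n in('side','top'):
    s=load(n,'a'); P=cloud(s); hsv=cv2.cvtColor(s['color'],cv2.COLOR_RGB2HSV); H,S,V=[hsv[...,i].astype(int) for i in range(3)]
    ws=(np.abs(P[...,1])<.5)&(P[...,0]>.3)&(P[...,0]<.85)
    print(n)
    for nm,m in dict(red=((H<6)|(H>172))&(S>150)&(V>70),yellow=(abs(H-27)<5)&(S>150),wood=(H>5)&(H<17)&(S>90)&(P[...,2]<.08),blue=(abs(H-108)<8)&(S>130)&(P[...,2]<.03)).items():
        for i,st,c,k in blobs(m&ws):
            q=P[k]; zt=np.nanpercentile(q[:,2],97); t=q[q[:,2]>zt-.006]
            print(nm,st,c,'min',np.nanpercentile(q,2,0),'max',np.nanpercentile(q,98,0),'topmed',np.nanmedian(t,0))
    for nm,lo in dict(rod=.12,).items():
        k=ws&(P[...,2]>lo)&(P[...,1]<-.15)
        for i,st,c,kk in blobs(k,4): q=P[kk]; print('rod',st,c,np.nanmin(q,0),np.nanmax(q,0),np.nanmedian(q,0))
s=load('side','a')['color'][170:300,210:310]; t=load('top','a')['color'][140:240,180:390]
save(s,'crop_pins.png',5)
o=manip.observe(); from scipy.spatial.transform import Rotation as R
print(R.from_quat(np.roll(o['tcp_rot'],-1)).as_matrix())
E
```

```text
side
red [262 190  14  22 264] [268.4962 200.6818] min [0.5056 0.0173 0.1447] max [0.5308 0.0426 0.1841] topmed [0.5189 0.0302 0.1823]
red [231 192   8  35 168] [234.8869 205.7143] min [0.6349 0.0058 0.0076] max [0.6514 0.0205 0.1078] topmed [0.6426 0.0131 0.1061]
red [265 223   6   9  54] [267.5 227. ] min [0.5127 0.0255 0.0781] max [0.5249 0.0353 0.1044] topmed [0.5172 0.0323 0.101 ]
red [233 249   9  36 208] [237.1923 263.1731] min [0.4888 0.1393 0.0098] max [0.504  0.1562 0.1074] topmed [0.4971 0.1479 0.1055]
yellow [238 137  40  21 143] [257.3287 150.0769] min [ 0.7482 -0.2893  0.069 ] max [ 0.8195 -0.1706  0.0848] topmed [ 0.7761 -0.1943  0.0813]
yellow [ 162  292   44   54 1593] [181.764  320.6855] min [0.4536 0.2694 0.0031] max [0.5262 0.3476 0.087 ] topmed [0.4941 0.3088 0.0854]
wood [ 329  169   54   44 1283] [354.6976 191.5464] min [ 0.4557 -0.3715  0.0041] max [ 0.5371 -0.2355  0.0557] topmed [ 0.4912 -0.3006  0.053 ]
blue [ 242  237   79   52 1700] [278.3265 262.3482] min [ 0.3999 -0.0301  0.007 ] max [0.5621 0.0826 0.0171] topmed [0.4754 0.0404 0.0141]
rod [299  88  30 
[... 805 characters left out ...]
2.3257] min [0.4629 0.2753 0.0019] max [0.5169 0.3275 0.0875] topmed [0.493  0.3006 0.0852]
wood [ 325  189   53   32 1099] [350.5924 204.808 ] min [ 0.4597 -0.3772  0.0045] max [ 0.5371 -0.2384  0.055 ] topmed [ 0.4967 -0.3089  0.0513]
blue [219 178  42  59 940] [240.1511 205.6351] min [ 0.4076 -0.0355  0.0082] max [0.5688 0.0779 0.0171] topmed [0.4916 0.0025 0.0131]
rod [405  82  28  36 735] [419.5537  98.2054] [ 0.7466 -0.5     0.12  ] [ 0.8494 -0.4427  0.1678] [ 0.792  -0.4749  0.1402]
rod [345 199  10   6  51] [349.5294 201.5098] [ 0.4961 -0.2802  0.12  ] [ 0.5106 -0.2681  0.175 ] [ 0.5027 -0.2717  0.1644]
[[-0.9753 -0.0004  0.221 ]
 [-0.221   0.0016 -0.9753]
 [-0.     -1.     -0.0016]]
```

View pics/crop_pins.png

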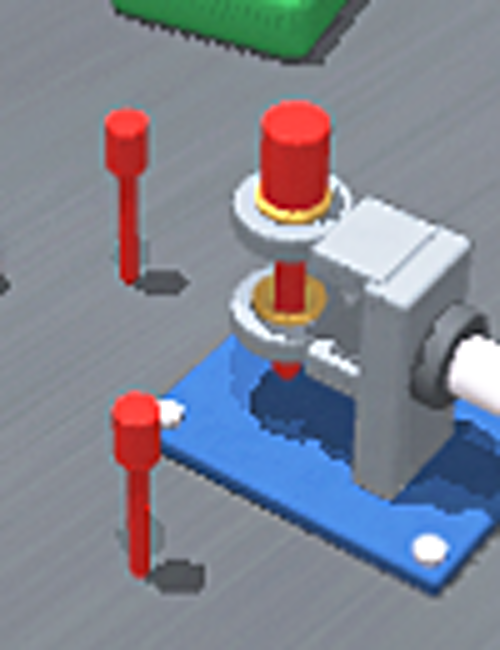

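The crop confirms it: the large pin seated in the knuckle (crop (295,160)) is clearly bigger than the two free-standing ones ((127,140), (137,430)), whose tops are at about 105 mm against 182 mm. Next I'll triangulate.

```bash
cat > loc.py <<'E'
from m import *
from scipy.optimize import least_squares
def masks(s):
    hsv=cv2.cvtColor(s['color'],cv2.COLOR_RGB2HSV); H,S,V=[hsv[...,i].astype(int) for i in range(3)]
    return ((H<6)|(H>172))&(S>150)&(V>70),(abs(H-27)<5)&(S>150)
E
python3 - <<'E'
from loc import *
np.set_printoptions(precision=4,suppress=True)
S,T=load('side','a'),load('top','a'); PS,PT=cloud(S),cloud(T)
print('head centre',tri(ray(S,268.5,200.68),ray(T,236.82,192.22)))
def box(P,x,y,z): return (P[...,0]>x[0])&(P[...,0]<x[1])&(P[...,1]>y[0])&(P[...,1]<y[1])&(P[...,2]>z[0])&(P[...,2]<z[1])
for z0,x,y,nm in((.065,(.48,.53),(-.295,-.25),'king'),(.062,(.46,.53),(-.36,-.315),'brass')):
    c=[np.argwhere(box(P,x,y,(z0,.2))).mean(0)[::-1] for P in(PS,PT)]; n=[box(P,x,y,(z0,.2)).sum() for P in(PS,PT)]
    print(nm,c,n,tri(ray(S,*c[0]),ray(T,*c[1])))
    for P in (PS,PT):
        q=P[box(P,x,y,(z0,.2))]; f=least_squares(lambda a:np.hypot(q[:,0]-a[0],q[:,1]-a[1])-.008,q[:,:2].mean(0),loss='soft_l1',f_scale=.001); print('  circ',f.x,q[:,2].max())
for s,P in((S,PS),(T,PT)):
    y=masks(s)[1]&box(P,(.44,.55),(.25,.37),(.078,.095)); q=P[y]; f=least_squares(lambda a:np.hypot(q[:,0]-a[0],q[:,1]-a[1])-a[2],[.493,.303,.024],loss='soft_l1',f_scale=.001); print('cup rim',f.x,np.median(q[:,2]))
# bushing upper flange
for s,P in((S,PS),(T,PT)):
    q=P[box(P,(.48,.56),(-.02,.07),(.13,.145))&~masks(s)[0]]; print('ub',len(q),q[:,:2].min(0),q[:,:2].max(0))
o=manip.observe(); print(o['tcp_pos'])
E
```

```text
head centre (array([0.5217, 0.0243, 0.1605]), np.float64(0.0031785822506476373))
king [array([351.3584, 166.4027]), array([347.1026, 201.6795])] [np.int64(226), np.int64(78)] (array([ 0.504 , -0.2758,  0.1188]), np.float64(0.00032118686009573665))
  circ [ 0.5034 -0.2744] 0.17335189934077605
  circ [ 0.5039 -0.2765] 0.17498267545387539
brass [array([366.7952, 169.6627]), array([367.4043, 206.0426])] [np.int64(83), np.int64(47)] (array([ 0.494 , -0.3449,  0.0806]), np.float64(0.00033235498385045297))
  circ [ 0.4936 -0.3444] 0.10276611225401543
  circ [ 0.4939 -0.3442] 0.10380530833723013
cup rim [0.4918 0.3085 0.0231] 0.0845946230330127
cup rim [0.4949 0.3043 0.0219] 0.0846355081487496
ub 326 [ 0.4804 -0.0004] [0.5472 0.0576]
ub 311 [ 0.48  -0.001] [0.547  0.0536]
[ 0.1435 -0.6334  0.2267]
```

Request:
drive_tool:
  steps:
    - [0.094, 0, 0, 0.05, 0, 0, 0.15]
    - [0.094, 0.02, 0.03, 0.1, 0, 0, 0.3]
    - [0.094, 0.04, 0.07, 0.12, 0, 0, 0.45]
    - [0.094, 0.06, 0.11, 0.12, 0, 0, 0.6]
    - [0.094, 0.08, 0.15, 0.12, 0, 0, 0.75]
    - [0.094, 0.11, 0.19, 0.12, 0, 0, 0.9]
    - [0.094, 0.13, 0.23, 0.12, 0, 0, 1.05]
    - [0.094, 0.16, 0.27, 0.12, 0, 0, 1.2]
    - [0.094, 0.18, 0.31, 0.12, 0, 0, 1.3475]
    - [0.094, 0.2, 0.35, 0.12, 0, 0, 1.3475]
    - [0.094, 0.22, 0.39, 0.12, 0, 0, 1.3475]
    - [0.094, 0.25, 0.43, 0.12, 0, 0, 1.3475]

```text
t: 1.3
tcp_pos: [0.393, -0.2026, 0.3474]
tcp_rot: [0.499, -0.5, 0.501, -0.5]
wrist_force: [0.5, -0.6, -0.1]
width: 0.094
```

```bash
python3 - <<'E'
from h import *
from scipy.spatial.transform import Rotation as R
o=manip.observe(); print(o['t'],o['tcp_pos'],R.from_quat(np.roll(o['tcp_rot'],-1)).as_matrix().round(4),o['joints'].round(2))
E
```

```text
1.3 [ 0.39300076 -0.20263499  0.34742703] [[-2.3e-03 -1.1e-03  1.0e+00]
 [-1.0e+00 -7.0e-04 -2.3e-03]
 [ 7.0e-04 -1.0e+00 -1.1e-03]] [ 0.8   0.21 -0.47  1.87  0.11  1.08  0.28]
```

Request:
drive_tool:
  steps:
    - [0.094, 0.025, 0.043, -0.01, 0, 0, 0]
    - [0.094, 0.05, 0.086, -0.02, 0, 0, 0]
    - [0.094, 0.075, 0.129, -0.03, 0, 0, 0]
    - [0.094, 0.1, 0.172, -0.04, 0, 0, 0]
    - [0.094, 0.122, 0.21, -0.05, 0, 0, 0]
    - [0.094, 0.128, 0.2284, -0.05, 0, 0, 0]
    - [0.094, 0.128, 0.2284, -0.07, 0, 0, 0]
    - [0.094, 0.128, 0.2284, -0.1, 0, 0, 0]
    - [0.094, 0.128, 0.2284, -0.1, 0, 0, 0]

```text
t: 2.2
tcp_pos: [0.5189, 0.024, 0.2443]
tcp_rot: [-0.498, 0.502, -0.502, 0.498]
wrist_force: [-0.7, 0.1, 0.6]
width: 0.0936
```

```bash
python3 - <<'E'
from loc import *
for n in('side','top'): s=snap(n,'b')
save(load('side','b')['color'][110:300,180:380],'side_b.png',3)
E
```

```text
(no output)
```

View pics/side_b.png

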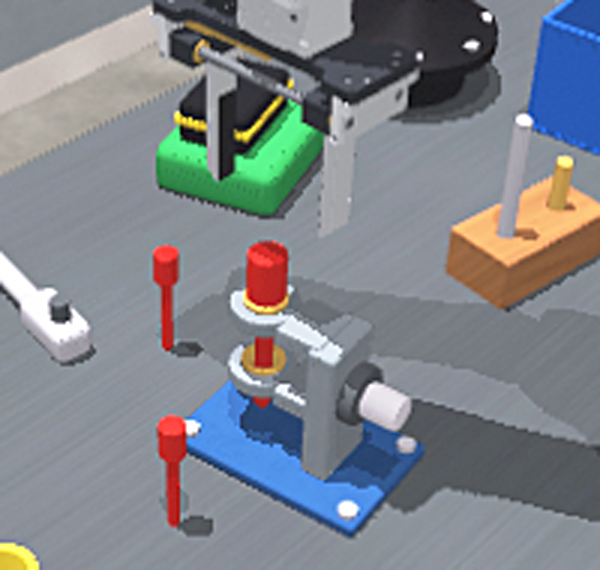

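The picture shows the fingers straddling above the large pin: tips at (220,180) and (335,230), head at (267,275). Next: descend and close.

Request:
drive_tool:
  steps:
    - [0.094, 0, 0, -0.03, 0, 0, 0]
    - [0.094, 0, 0, -0.06, 0, 0, 0]
    - [0.094, 0, 0, -0.077, 0, 0, 0]
    - [0.094, 0, 0, -0.077, 0, 0, 0]
    - [0.03, 0, 0, -0.077, 0, 0, 0]
    - [0.02, 0, 0, -0.077, 0, 0, 0]
    - [0.02, 0, 0, -0.077, 0, 0, 0]
    - [0.02, 0, 0, -0.077, 0, 0, 0]
    - [0.02, 0, 0, -0.077, 0, 0, 0]
    - [0.02, 0, 0, -0.077, 0, 0, 0]

```text
t: 3.3
tcp_pos: [0.5217, 0.0244, 0.1707]
tcp_rot: [-0.5, 0.5, -0.5, 0.5]
wrist_force: [-0.3, -0.1, 0.1]
width: 0.0497
```

Request:
drive_tool:
  steps:
    - [0.02, 0, 0, 0, 0, 0, 0]
    - [0.02, 0, 0, 0, 0, 0, 0]
    - [0.02, 0, 0, 0, 0, 0, 0]
    - [0.02, 0, 0, 0, 0, 0, 0]
    - [0.02, 0, 0, 0, 0, 0, 0]
    - [0.02, 0, 0, 0, 0, 0, 0]

```text
t: 3.9
tcp_pos: [0.5216, 0.0244, 0.1704]
tcp_rot: [0.5, -0.5, 0.5, -0.5]
wrist_force: [-0.6, 0.2, 0.0]
width: 0.0294
```

Request:
drive_tool:
  steps:
    - [0.02, 0, 0, 0, 0, 0, 0]
    - [0.02, 0, 0, 0.02, 0, 0, 0]
    - [0.02, 0, 0, 0.04, 0, 0, 0]
    - [0.02, 0, 0, 0.07, 0, 0, 0]
    - [0.02, 0, 0, 0.1, 0, 0, 0]
    - [0.02, 0, 0, 0.13, 0, 0, 0]
    - [0.02, 0, 0, 0.15, 0, 0, 0]
    - [0.02, 0, 0, 0.15, 0, 0, 0]
    - [0.02, 0, 0, 0.15, 0, 0, 0]

```text
t: 4.8
tcp_pos: [0.5214, 0.0243, 0.32]
tcp_rot: [-0.5, 0.5, -0.5, 0.5]
wrist_force: [-0.3, -0.5, -1.3]
width: 0.0296
```

```bash
python3 - <<'E'
from loc import *
for n in('side','top'):
    s=snap(n,'c'); P=cloud(s)
    for i,st,c,k in blobs(masks(s)[0]): print(n,st,c,np.nanpercentile(P[k],2,0).round(3),np.nanpercentile(P[k],98,0).round(3))
save(load('side','c')['color'][60:300,180:380],'side_c.png',2.5)
E
```

```text
side [473  98  34  69 615] [489.82926829 143.46178862] [ 0.218 -1.11  -0.113] [ 0.371 -0.462  0.196]
side [263 130  14  65 503] [269.10139165 157.45129225] [0.508 0.022 0.188] [0.533 0.042 0.333]
side [231 192   8  35 169] [234.88757396 205.78106509] [0.635 0.005 0.009] [0.652 0.021 0.107]
side [233 249   9  36 209] [237.19617225 263.1722488 ] [0.489 0.14  0.012] [0.505 0.156 0.108]
top [496 237  16 110 397] [503.25692695 281.62468514] [-0.065 -1.241 -0.573] [ 0.376 -1.095 -0.328]
top [422 295  22  20 344] [432.58430233 304.44767442] [ 0.219 -0.509  0.168] [ 0.264 -0.462  0.196]
```

View pics/side_c.png

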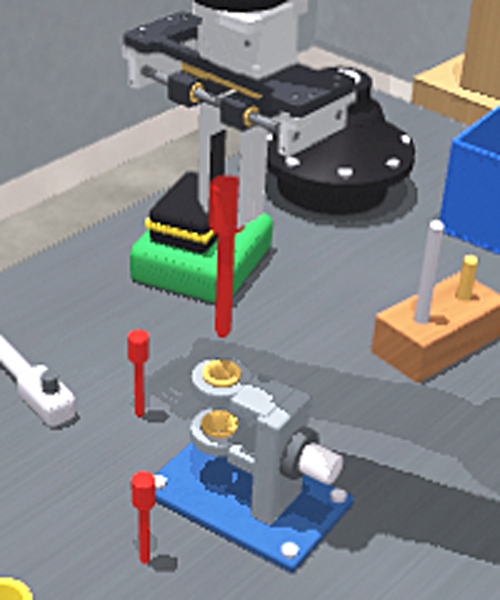

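The pin is out and upright, with its foot at crop (224,333) and both empty bushings visible at (221,374) and (218,424). Next: over to the cup.

Request:
drive_tool:
  steps:
    - [0.02, -0.003, 0.03, 0, 0, 0, 0]
    - [0.02, -0.006, 0.065, 0, 0, 0, 0]
    - [0.02, -0.01, 0.1, 0, 0, 0, 0]
    - [0.02, -0.014, 0.14, 0, 0, 0, 0]
    - [0.02, -0.018, 0.18, 0, 0, 0, 0]
    - [0.02, -0.022, 0.22, 0, 0, 0, 0]
    - [0.02, -0.025, 0.255, 0, 0, 0, 0]
    - [0.02, -0.027, 0.275, 0, 0, 0, 0]
    - [0.02, -0.027, 0.282, 0, 0, 0, 0]
    - [0.02, -0.027, 0.282, -0.02, 0, 0, 0]
    - [0.02, -0.027, 0.282, -0.05, 0, 0, 0]
    - [0.02, -0.027, 0.282, -0.06, 0, 0, 0]

```text
t: 6.1
tcp_pos: [0.4936, 0.3036, 0.257]
tcp_rot: [-0.497, 0.502, -0.5, 0.5]
wrist_force: [0.4, -0.2, -0.7]
width: 0.0293
```

```bash
python3 - <<'E'
from loc import *
for n in('side','top'):
    s=snap(n,'d'); P=cloud(s)
S,T=load('side','d'),load('top','d'); P=cloud(S)
for i,st,c,k in blobs(masks(S)[0]):
    if st[1]>100 and st[0]<300:
        q=P[k]; low=np.nanmin(q[:,2]); ys=np.argwhere(k); b=ys[ys[:,0]>=ys[:,0].max()-8]
        print(st,c,'low',low,'foot px',b.mean(0)[::-1],np.nanmedian(P[b[:,0],b[:,1]],0))
print('cup mouth px',proj(S,[.494,.306,.085]))
# bushings via top & side, brass-coloured pixels
for n,s in(('S',S),('T',T)):
    P=cloud(s); hsv=cv2.cvtColor(s['color'],cv2.COLOR_RGB2HSV).astype(int); m=(abs(hsv[...,0]-20)<8)&(hsv[...,1]>90)&(P[...,0]>.48)&(P[...,0]<.56)&(abs(P[...,1]-.025)<.04)
    for i,st,c,k in blobs(m,5): print(n,st,c,onplane(s,c[0],c[1],.14),onplane(s,c[0],c[1],.08))
    print([ (z,proj(s,[.5217,.0243,z]).round(1)) for z in(.14,.08)])
A=S['color'][230:350,130:230]; B=T['color'][160:250,190:270]
B=cv2.resize(B,(400,450),interpolation=cv2.INTER_CUBIC); A=cv2.resize(A,(375,450),interpolation=cv2.INTER_CUBIC)
save(np.hstack([A,B]),'d.png')
E
```

```text
[231 192   8  35 169] [234.88757396 205.78106509] low 0.0040815952278433045 foot px [235.5        221.76470588] [0.64266357 0.01265849 0.01972237]
[161 226  21  65 517] [171.34622824 255.25725338] low 0.12378494138154991 foot px [177.44642857 285.60714286] [0.48800905 0.30990443 0.13631514]
[233 249   9  36 209] [237.19617225 263.1722488 ] low 0.008250935130949443 foot px [237.5 280. ] [0.49570133 0.14874582 0.02180924]
cup mouth px [179.66349186 300.98634106]
S [261 205  16  10  89] [268.24719101 209.68539326] [0.51888578 0.02961612 0.14      ] [ 0.56779291 -0.02580772  0.08      ]
S [261 224  14  11 116] [266.90517241 229.20689655] [0.47662412 0.07931785 0.14      ] [0.52163261 0.02847899 0.08      ]
[(0.14, array([268.9, 208.1])), (0.08, array([268.1, 228.3]))]
T [230 187  12  12  96] [235.52083333 192.375     ] [0.52119144 0.02769227 0.14      ] [0.52466795 0.03056441 0.08      ]
[(0.14, array([236.8, 192.2])), (0.08, array([237.7, 193.5]))]
```

View pics/d.png

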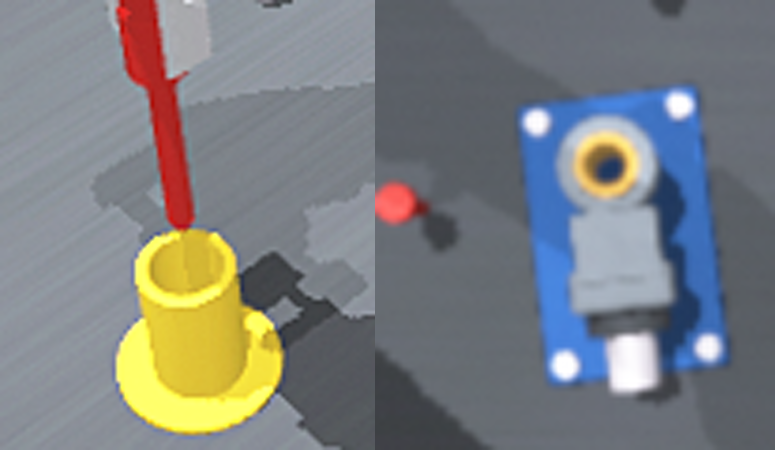

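The left half shows the pin foot at (180,222), just above the cup mouth at (187,270). The right half shows the empty upper bushing at (607,163). I'll check the foot's lateral position numerically.

```bash
python3 - <<'E'
from loc import *
S=load('side','d'); m=masks(S)[0]
for i,st,c,k in blobs(m):
    if st[0]==161:
        for r in range(228,291,4):
            cs=np.where(k[r])[0]; print(r,cs.mean().round(1),len(cs),end=' | ')
print()
for z in(.267,.25,.227,.19,.15,.117): print(z,proj(S,[.4936,.304,z]).round(1))
for u,v in((178,288),(177.5,285)): print(onplane(S,u,v,.117),onplane(S,u,v,.122))
print(manip.observe()['tcp_pos'])
E
```

```text
228 166.5 8 | 232 165.5 10 | 236 166.5 10 | 240 167.5 10 | 244 167.5 10 | 248 168.5 10 | 252 171.5 10 | 256 173.0 7 | 260 174.0 7 | 264 174.0 7 | 268 175.0 7 | 272 175.0 7 | 276 176.0 7 | 280 177.0 7 | 284 177.0 7 | 288 178.0 7 | 
0.267 [170.8 230.5]
0.25 [171.8 237.9]
0.227 [173.2 247.6]
0.19 [175.2 262.6]
0.15 [177.3 277.8]
0.117 [179.  289.6]
[0.4981449  0.30282637 0.117     ] [0.49436251 0.30525871 0.122     ]
[0.50476332 0.29872137 0.117     ] [0.50093179 0.30118418 0.122     ]
[0.49411502 0.30454252 0.25855036]
```

Request:
drive_tool:
  steps:
    - [0.02, 0, 0, -0.02, 0, 0, 0]
    - [0.02, 0, 0, -0.04, 0, 0, 0]
    - [0.02, 0, 0, -0.06, 0, 0, 0]
    - [0.02, 0, 0, -0.08, 0, 0, 0]
    - [0.02, 0, 0, -0.1, 0, 0, 0]
    - [0.02, 0, 0, -0.11, 0, 0, 0]
    - [0.02, 0, 0, -0.11, 0, 0, 0]
    - [0.02, 0, 0, -0.11, 0, 0, 0]

```text
t: 7.0
tcp_pos: [0.4953, 0.3069, 0.1515]
tcp_rot: [0.5, -0.499, 0.5, -0.5]
wrist_force: [0.7, 0.9, -0.7]
width: 0.0296
```

Request:
drive_tool:
  steps:
    - [0.02, 0, 0, -0.003, 0, 0, 0]
    - [0.05, 0, 0, -0.003, 0, 0, 0]
    - [0.08, 0, 0, -0.003, 0, 0, 0]
    - [0.094, 0, 0, -0.003, 0, 0, 0]
    - [0.094, 0, 0, -0.003, 0, 0, 0]
    - [0.094, 0, 0, -0.003, 0, 0, 0]
    - [0.094, 0, 0, -0.003, 0, 0, 0]
    - [0.094, 0, 0, -0.003, 0, 0, 0]
    - [0.094, 0, 0, 0.02, 0, 0, 0]
    - [0.094, 0, 0, 0.06, 0, 0, 0]
    - [0.094, 0, 0, 0.1, 0, 0, 0]
    - [0.094, 0, 0, 0.13, 0, 0, 0]

```text
t: 8.2
tcp_pos: [0.4949, 0.307, 0.2829]
tcp_rot: [0.501, -0.499, 0.5, -0.5]
wrist_force: [1.1, 1.4, -0.1]
width: 0.0943
```

```bash
python3 - <<'E'
from loc import *
s=snap('side','e'); P=cloud(s)
for i,st,c,k in blobs(masks(s)[0]):
    if st[0]<300: print(st,c,np.nanpercentile(P[k],2,0).round(3),np.nanpercentile(P[k],98,0).round(3))
save(s['color'][180:350,110:310],'e.png',3)
print(manip.observe()['tcp_pos'])
E
```

```text
[231 192   8  35 169] [234.88757396 205.78106509] [0.635 0.006 0.007] [0.652 0.021 0.108]
[233 249   9  36 208] [237.20192308 263.07211538] [0.489 0.139 0.011] [0.505 0.156 0.107]
[166 272  17  37 429] [174.58974359 286.88344988] [0.481 0.301 0.077] [0.506 0.326 0.159]
[0.49670952 0.3087426  0.28741989]
```

View pics/e.png

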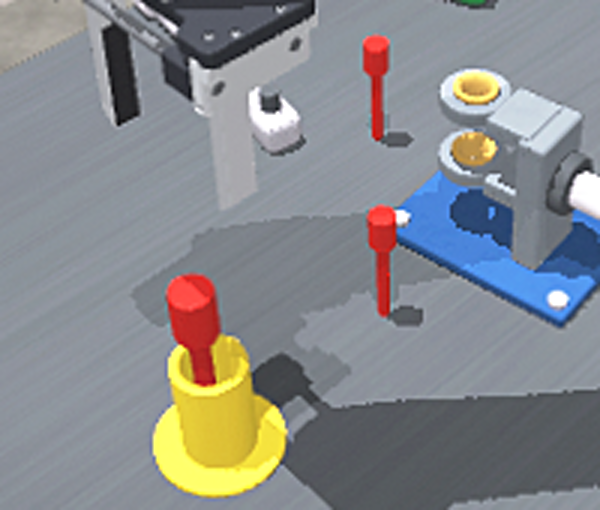

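The dummy stands head up in the cup, leaning slightly, with its head at (193,310) in the crop and the gripper clear of it. Now for the kingpin: rod top at (.504,-.2755,.170), distinct from the short brass pin at (.494,-.344,.100).

Request:
drive_tool:
  steps:
    - [0.094, 0, -0.05, 0.02, 0, 0, 0]
    - [0.094, 0, -0.1, 0.02, 0, 0, 0]
    - [0.094, 0, -0.15, 0.02, 0, 0, 0]
    - [0.094, 0, -0.2, 0.02, 0, 0, 0]
    - [0.094, 0, -0.25, 0.02, 0, 0, 0]
    - [0.094, 0, -0.3, 0.02, 0, 0, 0]
    - [0.094, 0, -0.35, 0.02, 0, 0, 0]
    - [0.094, 0, -0.4, 0.02, 0, 0, 0]
    - [0.094, 0, -0.45, 0.02, 0, 0, 0]
    - [0.094, 0, -0.5, 0.02, 0, 0, 0]
    - [0.094, 0.004, -0.55, 0.0, 0, 0, 0]
    - [0.094, 0.008, -0.582, -0.02, 0, 0, 0]

```text
t: 9.45
tcp_pos: [0.5027, -0.2792, 0.2608]
tcp_rot: [-0.499, 0.499, -0.5, 0.502]
wrist_force: [0.6, -0.1, 0.4]
width: 0.0938
```

Request:
drive_tool:
  steps:
    - [0.094, 0, 0, 0, 0, 0, 0]
    - [0.094, 0, 0, 0, 0, 0, 0]
    - [0.094, 0, 0, 0, 0, 0, 0]
    - [0.094, 0, 0, 0, 0, 0, 0]

```text
t: 9.85
tcp_pos: [0.5035, -0.2738, 0.2614]
tcp_rot: [0.501, -0.5, 0.499, -0.5]
wrist_force: [0.2, -0.4, 0.1]
width: 0.094
```

Request:
drive_tool:
  steps:
    - [0.094, 0, -0.001, -0.03, 0, 0, 0]
    - [0.094, 0, -0.001, -0.06, 0, 0, 0]
    - [0.094, 0, -0.001, -0.085, 0, 0, 0]
    - [0.094, 0, -0.001, -0.102, 0, 0, 0]
    - [0.094, 0, -0.001, -0.102, 0, 0, 0]
    - [0.05, 0, -0.001, -0.102, 0, 0, 0]
    - [0.02, 0, -0.001, -0.102, 0, 0, 0]
    - [0.005, 0, -0.001, -0.102, 0, 0, 0]
    - [0.005, 0, -0.001, -0.102, 0, 0, 0]
    - [0.005, 0, -0.001, -0.102, 0, 0, 0]
    - [0.005, 0, -0.001, -0.102, 0, 0, 0]
    - [0.005, 0, -0.001, -0.102, 0, 0, 0]

```text
t: 11.05
tcp_pos: [0.5026, -0.2766, 0.1585]
tcp_rot: [-0.5, 0.5, -0.5, 0.5]
wrist_force: [-1.2, -0.4, 0.1]
width: 0.0415
```

Request:
drive_tool:
  steps:
    - [0.005, 0, 0, 0, 0, 0, 0]
    - [0.005, 0, 0, 0, 0, 0, 0]
    - [0.005, 0, 0, 0, 0, 0, 0]
    - [0.005, 0, 0, 0, 0, 0, 0]
    - [0.005, 0, 0, 0, 0, 0, 0]
    - [0.005, 0, 0, 0, 0, 0, 0]
    - [0.005, 0, 0, 0, 0, 0, 0]
    - [0.005, 0, 0, 0, 0, 0, 0]

```text
t: 11.85
tcp_pos: [0.5026, -0.2765, 0.1584]
tcp_rot: [0.5, -0.5, 0.5, -0.5]
wrist_force: [-0.2, -0.5, -0.2]
width: 0.0152
```

Gripped at 15–16 mm. Lift out: the foot goes from 10 mm to about 170 mm.

Request:
drive_tool:
  steps:
    - [0.005, 0, 0, 0, 0, 0, 0]
    - [0.005, 0, 0, 0.02, 0, 0, 0]
    - [0.005, 0, 0, 0.04, 0, 0, 0]
    - [0.005, 0, 0, 0.06, 0, 0, 0]
    - [0.005, 0, 0, 0.09, 0, 0, 0]
    - [0.005, 0, 0, 0.12, 0, 0, 0]
    - [0.005, 0, 0, 0.15, 0, 0, 0]
    - [0.005, 0, 0, 0.165, 0, 0, 0]
    - [0.005, 0, 0, 0.165, 0, 0, 0]

```text
t: 12.75
tcp_pos: [0.5037, -0.2768, 0.3255]
tcp_rot: [-0.5, 0.499, -0.499, 0.502]
wrist_force: [-0.2, 0.6, -1.4]
width: 0.0154
```

Request:
drive_tool:
  steps:
    - [0.005, 0.002, 0.04, 0, 0, 0, 0]
    - [0.005, 0.004, 0.08, 0, 0, 0, 0]
    - [0.005, 0.006, 0.12, 0, 0, 0, 0]
    - [0.005, 0.008, 0.16, 0, 0, 0, 0]
    - [0.005, 0.01, 0.2, 0, 0, 0, 0]
    - [0.005, 0.012, 0.24, 0, 0, 0, 0]
    - [0.005, 0.014, 0.27, 0, 0, 0, 0]
    - [0.005, 0.016, 0.29, 0, 0, 0, 0]
    - [0.005, 0.018, 0.302, 0, 0, 0, 0]
    - [0.005, 0.018, 0.302, 0, 0, 0, 0]
    - [0.005, 0.018, 0.302, 0, 0, 0, 0]

```text
t: 13.85
tcp_pos: [0.5204, 0.0241, 0.3227]
tcp_rot: [0.499, -0.5, 0.5, -0.5]
wrist_force: [-0.7, -0.2, -2.1]
width: 0.0155
```

```bash
python3 - <<'E'
from loc import *
S,T=snap('side','f'),snap('top','f'); o=manip.observe(); print(o['tcp_pos'],o['width'],o['wrist_force'])
x,y,z=o['tcp_pos']
P=cloud(S); m=(abs(P[...,0]-x)<.03)&(abs(P[...,1]-y)<.03)&(P[...,2]>.15)&(P[...,2]<.27)
q=P[m]; print(len(q),q.min(0),q.max(0))
for lo in np.arange(.16,.28,.02):
    k=q[(q[:,2]>lo)&(q[:,2]<lo+.02)]
    if len(k)>5:
        f=least_squares(lambda a:np.hypot(k[:,0]-a[0],k[:,1]-a[1])-.008,k[:,:2].mean(0),loss='soft_l1',f_scale=.001); print(lo.round(2),len(k),f.x)
print(proj(S,[x,y,z-.148]),proj(S,[.5205,.028,.14]))
for r in range(170,235,3):
    c=np.where(m[r])[0]
    if len(c): print(r,c.min(),c.max(),end=' | ')
save(S['color'][130:260,200:340],'f.png',4.5)
E
```

```text
[0.52050449 0.02359576 0.32301808] 0.015559678857257873 [ 0.26057472 -0.11715512 -2.08104731]
261 [0.51121    0.01854467 0.17758867] [0.52649795 0.03559348 0.26929652]
0.18 48 [0.52087339 0.02517642]
0.2 51 [0.52096837 0.02547299]
0.22 61 [0.52035838 0.02549975]
0.24 65 [0.52075675 0.02532011]
0.26 31 [0.52068953 0.02533365]
[270.07504631 195.61807287] [268.20908114 209.03451855]
170 267 274 | 173 267 274 | 176 267 273 | 179 267 273 | 182 267 273 | 185 267 273 | 188 267 273 | 191 267 273 | 194 267 272 |
```

View pics/f.png

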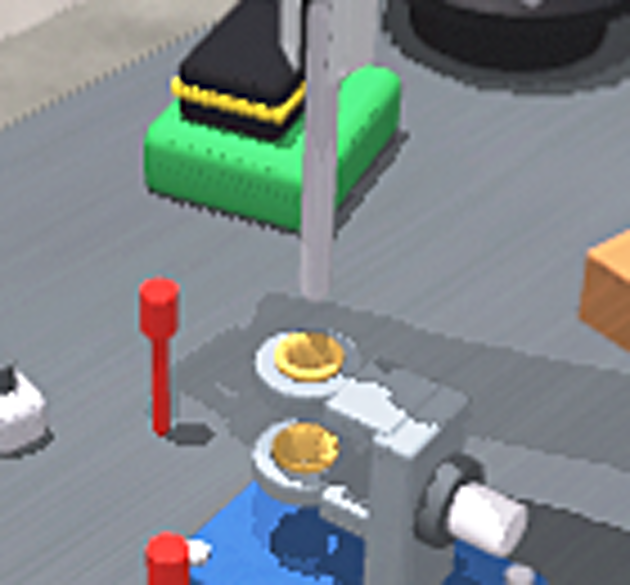

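The rod hangs upright, its foot at (315,297) above the mouth at (310,356). In both cameras the bore lies about +3.5 mm in y from the rod. I'll correct that and lower it.

Request:
drive_tool:
  steps:
    - [0.005, 0, 0.0035, 0, 0, 0, 0]
    - [0.005, 0, 0.0035, -0.015, 0, 0, 0]
    - [0.005, 0, 0.0035, -0.03, 0, 0, 0]
    - [0.005, 0, 0.0035, -0.035, 0, 0, 0]
    - [0.005, 0, 0.0035, -0.04, 0, 0, 0]
    - [0.005, 0, 0.0035, -0.045, 0, 0, 0]
    - [0.005, 0, 0.0035, -0.05, 0, 0, 0]
    - [0.005, 0, 0.0035, -0.055, 0, 0, 0]
    - [0.005, 0, 0.0035, -0.06, 0, 0, 0]
    - [0.005, 0, 0.0035, -0.065, 0, 0, 0]
    - [0.005, 0, 0.0035, -0.07, 0, 0, 0]
    - [0.005, 0, 0.0035, -0.07, 0, 0, 0]

```text
t: 15.15
tcp_pos: [0.5205, 0.0286, 0.2527]
tcp_rot: [0.5, -0.5, 0.5, -0.5]
wrist_force: [0.4, -1.2, -3.9]
width: 0.0156
```

```bash
python3 - <<'E'
from loc import *
S=snap('side','g'); o=manip.observe(); print(o['tcp_pos'],o['width'],o['wrist_force'],o['moment'])
save(S['color'][150:250,220:320],'g.png',5)
E
```

```text
[0.52048007 0.02867614 0.25299316] 0.015330049352759641 [-0.4638245  -1.92632218 -3.00436178] [-0.62526515 -0.21802607 -0.02264781]
```

View pics/g.png

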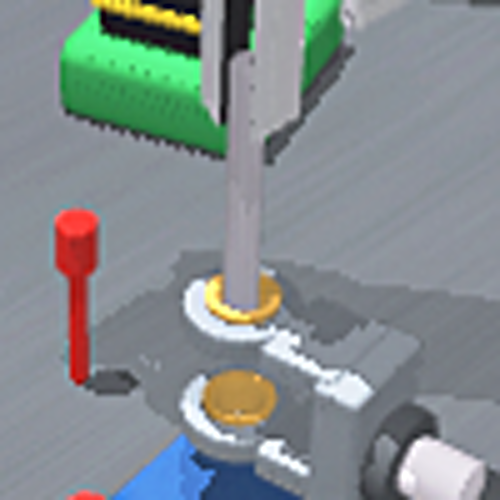

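The rod is in the upper bushing, at (243,300). A light −y force suggests about 1.5 mm too far in y, so I'll ease back and go on.

Request:
drive_tool:
  steps:
    - [0.005, 0, -0.0015, 0, 0, 0, 0]
    - [0.005, 0, -0.0015, -0.005, 0, 0, 0]
    - [0.005, 0, -0.0015, -0.01, 0, 0, 0]
    - [0.005, 0, -0.0015, -0.015, 0, 0, 0]
    - [0.005, 0, -0.0015, -0.02, 0, 0, 0]
    - [0.005, 0, -0.0015, -0.025, 0, 0, 0]
    - [0.005, 0, -0.0015, -0.03, 0, 0, 0]

```text
t: 15.9
tcp_pos: [0.5206, 0.0276, 0.223]
tcp_rot: [0.5, -0.5, 0.5, -0.5]
wrist_force: [0.6, 0.3, -1.5]
width: 0.0157
```

```bash
python3 - <<'E'
from h import *
for i in range(3):
    o=manip.observe(); print(o['tcp_pos'],o['wrist_force'],o['moment'])
S=load('side','g'); print(proj(S,[.5205,.0285,.265]))
E
```

```text
[0.52061116 0.02761987 0.22296234] [ 0.59608995  0.34128114 -1.46743007] [-0.13660824 -0.07905152 -0.02983358]
[0.52061116 0.02761987 0.22296234] [ 0.59608995  0.34128114 -1.46743007] [-0.13660824 -0.07905152 -0.02983358]
[0.52061116 0.02761987 0.22296234] [ 0.59608995  0.34128114 -1.46743007] [-0.13660824 -0.07905152 -0.02983358]
[269.88597142 161.80197818]
```

Request:
drive_tool:
  steps:
    - [0.005, 0, 0, -0.005, 0, 0, 0]
    - [0.005, 0, 0, -0.01, 0, 0, 0]
    - [0.005, 0, 0, -0.015, 0, 0, 0]
    - [0.005, 0, 0, -0.02, 0, 0, 0]
    - [0.005, 0, 0, -0.025, 0, 0, 0]
    - [0.005, 0, 0, -0.03, 0, 0, 0]
    - [0.005, 0, 0, -0.035, 0, 0, 0]
    - [0.005, 0, 0, -0.039, 0, 0, 0]
    - [0.005, 0, 0, -0.039, 0, 0, 0]
    - [0.005, 0, 0, -0.039, 0, 0, 0]

```text
t: 16.9
tcp_pos: [0.5207, 0.0275, 0.1845]
tcp_rot: [0.5, -0.5, 0.5, -0.5]
wrist_force: [-0.5, 0.9, -2.4]
width: 0.0158
```

```bash
python3 - <<'E'
from loc import *
S=snap('side','h'); P=cloud(S); o=manip.observe(); print(o['t'],o['tcp_pos'],o['width'],o['wrist_force'],o['moment'])
for lo in(.145,.155,.165):
    k=P[(abs(P[...,0]-.5205)<.02)&(abs(P[...,1]-.028)<.02)&(P[...,2]>lo)&(P[...,2]<lo+.01)]
    if len(k)>5: print(lo,len(k),least_squares(lambda a:np.hypot(k[:,0]-a[0],k[:,1]-a[1])-.008,k[:,:2].mean(0),loss='soft_l1',f_scale=.001).x)
k=P[(abs(P[...,0]-.494)<.02)&(abs(P[...,1]+.344)<.02)&(P[...,2]>.065)]; print('brass',k.mean(0),k.max(0))
save(S['color'][150:340,140:350],'h.png',3.1)
print(proj(S,[.5205,.0275,.036]))
E
```

```text
16.95 [0.52079924 0.02754337 0.18460203] 0.015462599935055662 [ 0.48606347 -0.08948187 -2.74284807] [-0.01812904 -0.07186402 -0.03863932]
0.145 28 [0.52123053 0.02903291]
0.155 19 [0.52197394 0.02859417]
0.165 37 [0.52239786 0.02992735]
brass [ 0.49082316 -0.33931065  0.08641822] [ 0.50170699 -0.33339339  0.10336091]
[266.99752433 243.23089609]
```

View pics/h.png

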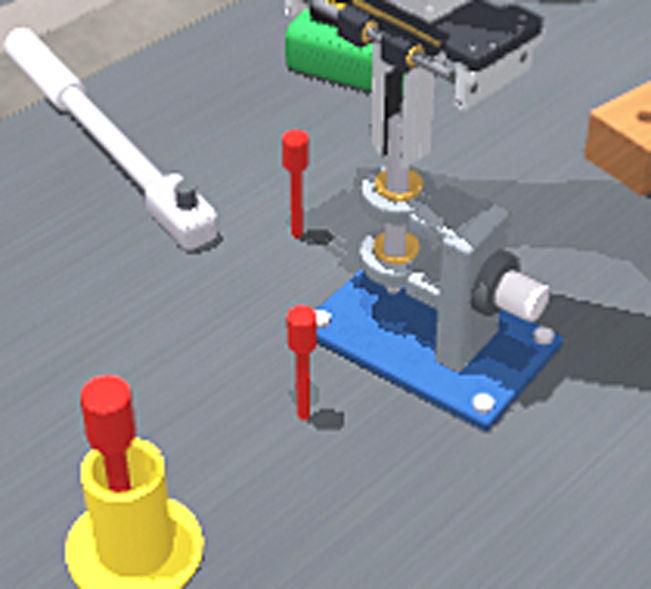

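The kingpin passes through both bushings, and its foot tip shows at (393,290), matching the projection for z≈36 mm. The dummy stands in the cup at (107,420), and the wrist carries about 2.5 N, roughly the rod's weight. I'm handing in.

```bash
python3 -c "
from plant import manip
print(manip.finish_job())"
```

```text
the job is handed in; nothing more can be done
None
```

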